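# Close the culture vessel: tighten the four head-plate clamp knobs crosswise in two passes

## Robot

A 6-joint arm with a two-finger parallel gripper is mounted at the origin on the work surface. World frame = base frame: x ahead of the robot, y to its left, z up, the work surface at z = 0. Lengths are in m, angles in degrees, forces in N, time in s.
With the tool pointing down it reaches from about 0.375 to 0.9 m from the base axis. Payload 3.1 kg.
Tool frame: the origin (TCP) lies between the finger pads; the fingertips stand bot.tip_extent ahead of it and the grasp point (between the pads) lies 2 mm behind it (bot.tip_extent is the distance from the TCP to the fingertips, in m); z points along the fingers, y is the direction in which the jaws open and shut (so a half turn about z gives the same grasp; the last joint's range is limited). The gripper opens to 87 mm and grips with 3 to 60 N. Pads are 19 mm wide; open, the fingers measure 117 mm over their backs; the gripper's body (75 mm by 190 mm) begins 51 mm behind the grasp point.
Start: joints at [60.934, 30.224, 82.088, -0, 67.689, -10.227], TCP at [0.202, 0.592, 0.24] pointing down, gripper open.
Joint ranges: [-176.69, 176.69], [-43.24, 126.21], [12.49, 139.97], [-82, 262], [0, 151.66], [-163.58, 163.58]. Speed limits (degrees/s): [159.86, 159.86, 180, 180, 180, 180].

## Interface

Orientations are given as a 3x3 rotation matrix whose columns are the frame's x, y, z axes.
In Python, from rig import bot, imaging, recognise, masks_of, mark_of gives the robot as it stands.
- The arm moves only by the tool send_rows, never from a script. Its argument "plan" is a list that holds one entry, the list of rows, each a list of 5 numbers: the shift along the world's x, y, z normalised to -1 to 1, where 1 is 0.03 m, then the turn about the world's z normalised to -1 to 1, where 1 is 0.1 rad, then the closure, from -1 (fully open) to 1 (shut). A call has 1 to 20 rows; each row shifts and turns the commanded pose from where the row before left it; what a row does not reach is not made up. A row lasts 1/10 s, in which the tool goes at most 50 mm and 8.59 degrees, less where a joint would pass 70% of its speed; a pose out of reach is approached as far as the arm can. A call with a number of a shift or a turn outside -1 to 1 is refused whole. A call with a gripper value outside its range is refused whole. The fingers move at their own pace and stop on an object; the grip force is fixed at half the most. Time passes only in rows, so rows that do not move let the fingers close. It gives the time, the measured TCP pose, the force and the opening at its end, in the units of the state.
- bot.read_state(): the state, without advancing time (a new reading comes with each control period).
- imaging.capture(name): name is "scene" or "top"; returns a dict with "img" (384x512x3 uint8, blue, green, red), "mtx" (3x3 intrinsics, pixels), "pose" (4x4, takes a point from camera to world coordinates). Camera axes: x right, y down, z forward; pixel columns grow to the right and rows downward; lengths in m; the calibration is good to about 2 mm. A picture is of the moment at which its call begins. There is no depth.
- bot.hand_in(): hands the job in, once; it reports no verdict.
Trained networks look in the newest picture that a camera, given by its name, has taken for a name from the list of things; names that differ only in an ending like _2 or _b are one class to them, and where a whole thing is asked for, a point or a joint stands for the part that bears it (a point fixed in the world has none). Each returns a list of dicts, best first, with "conf" (0 to 1); they miss things now and then, are a little off and sometimes report something else, mostly with a low value. They report only what shows in the picture. A call takes as long as a camera call.
- recognise(camera, target): "at" ([x, y, z] in m, in world coordinates, good to about 4 mm: the middle of the surface that is visible of it).
- masks_of(camera, target): "region" (384x512 bool, what is visible of it).
- mark_of(camera, target): "at" ([x, y, z] in m, in world coordinates, good to about 4 mm: a listed point, or the origin of a listed thing).
The state is a dict: "time_s": time; "joint_positions": joint angles; "qvel": joint speeds; "tau": joint torques, N m; "position": TCP position; "tcp_rot": TCP orientation; "force": force on the tool from outside, world axes, zero at the start; "moment": the same for the moment, N m; "opening": opening from 0.0 (shut) to 1.0 (fully open).
Only numpy, scipy, OpenCV 4.12 (cv2) and the standard library are available. Lean on these libraries where they do the work, as an engineer would, in place of code of your own. Each camera call takes 0.05 s, during which the arm holds its last target.

## Task

Close the culture vessel by hand-tightening (clockwise) the four clamp knobs on its head plate crosswise, in two passes: first turn each only until it just bites and is snug, one knob, then the one opposite it, then the other opposite pair; when all four are snug, go round again in the same crosswise way (one opposite pair, then the other) and turn each about a further eighth of a turn, to firm. Feel for the bite, for each knob has a different free travel, and do not overtighten: the glass flange would crack. Leave the things around it where they stand and let go of the knobs at the end.

Things in the scene. Friction and masses are not known exactly. Their poses are not given: they have to be found in the camera images.
- vessel: Culture vessel, fixed to the bench: glass, a steel head plate 190 mm across, top 143 mm above the bench, under four C-shaped clamp jaws, one black knob on each. Origin: centre of its underside, z up; knobs 1 to 4 lie 75 mm out along its +x, +y, -x, -y. A stub 36 mm wide in the middle rises to 185 mm, port caps between the knobs to 161 mm; bystanders stand 130 mm or more from the centre.
- knob1: Fluted round black hand knob, 36 mm across, on the vessel's +x side, opposite knob 3; turns about its vertical z axis, clockwise from above tightens. Origin on the axis, on top of the clamp jaw, 165 mm above the bench; grip it 6 to 34 mm above the origin (free 35 mm all round), with 60 N. It stays at its height: its screw pushes a steel foot down, 2.2 mm per rad, and stays where it is left.
- knob2: Like knob 1, on the +y side, opposite knob 4. Each knob first turns freely, at a steady 0.20 N m of thread friction, for 0.3 to 1.3 rad, unseen and different for each; then its foot bites: clamp force 7, 18, 35, 53, 66 N at 0.2, 0.4, 0.7, 1.0, 1.2 rad past the bite, each N adding 0.0022 N m to the torque. The jaw gives 0.33 rad per N m and springs back when let go; the screw holds.
- knob3: Like knob 1, on the -x side, opposite knob 1. Snug: 8 to 30 N of clamp force; aim at 18 N, torque 0.04 N m above that of free turning, 0.4 rad past the bite. Firm: 43 to 84 N; aim at 62 N, 0.14 N m above free turning, about an eighth of a turn (0.8 rad, of which 0.1 takes up the jaw's give on a new grasp) past snug. Above 100 N the glass flange cracks.
- knob4: Like knob 1, on the -y side, opposite knob 2.
- seat1: Fixed seat of the spring washers under the foot of knob 1: steel disc 31 mm across on the head plate, origin on the plate's top, on the knob's axis. The washers' hidden height decides where the foot bites.
- seat2: Fixed seat of the spring washers under the foot of knob 2: steel disc 31 mm across on the head plate, origin on the plate's top, on the knob's axis. The washers' hidden height decides where the foot bites.
- seat3: Fixed seat of the spring washers under the foot of knob 3: steel disc 31 mm across on the head plate, origin on the plate's top, on the knob's axis. The washers' hidden height decides where the foot bites.
- seat4: Fixed seat of the spring washers under the foot of knob 4: steel disc 31 mm across on the head plate, origin on the plate's top, on the knob's axis. The washers' hidden height decides where the foot bites.
- beaker: Bystander: open glass beaker, 70 mm across, 85 mm tall, standing next to the vessel, loose. Origin at the centre of its underside.
- jar: Bystander: amber glass jar with a grey cap, 60 mm across, 85 mm tall, standing next to the vessel, loose. Origin at the centre of its underside.
- bottle: Bystander: clear glass bottle with a grey cap, 68 mm across, 160 mm tall, loose. Origin at the centre of its underside.
- spare_knob: Bystander: a spare black knob (36 mm across, 28 mm tall, with a 12 mm steel stub on top) lying loose on the bench; not part of the job, loose. Origin at the centre of its underside.
- wrench: Bystander: open-ended steel wrench, 160 mm long, lying flat, loose. Origin at the centre of its underside.
- collar: Bystander: steel ring, 60 mm across, 14 mm tall, loose. Origin at the centre of its underside.
- port_plug: Bystander: steel plug, 28 mm across the foot, 28 mm tall, loose. Origin at the centre of its underside.

How it is judged (in metres and radians):
On the way, in this order (a step that is already met when the one before it is completed fails the run):
1. First pass, first pair: two opposite knobs are snug (8 to 30 N) while the other two are still loose (below 3 N) (((contact force between knob1 and seat1 between 8 and 30 N and contact force between knob3 and seat3 between 8 and 30 N and contact force between knob2 and seat2 below 3 N and contact force between knob4 and seat4 below 3 N) or (contact force between knob2 and seat2 between 8 and 30 N and contact force between knob4 and seat4 between 8 and 30 N and contact force between knob1 and seat1 below 3 N and contact force between knob3 and seat3 below 3 N))), for 0.2 s.
2. First pass done: all four knobs are snug (8 to 30 N) and none is firm yet (contact force between knob1 and seat1 between 8 and 30 N and contact force between knob3 and seat3 between 8 and 30 N and contact force between knob2 and seat2 between 8 and 30 N and contact force between knob4 and seat4 between 8 and 30 N), for 0.2 s.
3. Second pass, first pair: two opposite knobs are firm (43 to 84 N) while the other two are still only snug (((contact force between knob1 and seat1 between 43 and 84 N and contact force between knob3 and seat3 between 43 and 84 N and contact force between knob2 and seat2 between 8 and 30 N and contact force between knob4 and seat4 between 8 and 30 N) or (contact force between knob2 and seat2 between 43 and 84 N and contact force between knob4 and seat4 between 43 and 84 N and contact force between knob1 and seat1 between 8 and 30 N and contact force between knob3 and seat3 between 8 and 30 N))), for 0.2 s.
At the end, for the whole second after the job is handed in: All four knobs are firm, each clamping with 43 to 84 N, and stay so with the robot clear (contact force between knob1 and seat1 between 43 and 84 N and contact force between knob3 and seat3 between 43 and 84 N and contact force between knob2 and seat2 between 43 and 84 N and contact force between knob4 and seat4 between 43 and 84 N); the robot touches nothing.
It fails at once if A knob is overtightened: a clamp force above 100 N cracks the glass flange (contact force between knob1 and seat1 above 100 N or contact force between knob2 and seat2 above 100 N or contact force between knob3 and seat3 above 100 N or contact force between knob4 and seat4 above 100 N).
It fails at once if A knob is made firm (above 43 N) while another is still loose (below 5 N) ((contact force between knob1 and seat1 above 43 N or contact force between knob2 and seat2 above 43 N or contact force between knob3 and seat3 above 43 N or contact force between knob4 and seat4 above 43 N) and (contact force between knob1 and seat1 below 5 N or contact force between knob2 and seat2 below 5 N or contact force between knob3 and seat3 below 5 N or contact force between knob4 and seat4 below 5 N)).
It fails at once if A bystander is moved by more than 30 mm (distance of any of beaker, jar, bottle, spare_knob, wrench, collar, port_plug from where it was at the start of the episode above 0.03 m).
It also fails if it takes over 72 s, if anything falls off the work surface, if the arm or the gripper's body presses on something with over 40 N, if the wrist force passes 120 N, or if a joint passes its speed limit or range.

## Working session

There is one attempt and no reset: what is moved stays moved. The work goes in short steps, Python scripts to look and compute and a tool call to move; the robot and the scene stay as the last step left them, time stands still between calls to the robot, and variables do not carry over. Pictures are saved under pics/ and viewed, and the job is handed in when it is done.

Besides the shell and the picture viewer there is one more tool, called after "Request:" as a command line: name --argument value ..., lists and objects as JSON in quotes. send_rows: Moves the arm, as the interface text tells. Its arguments: {"type":"object","properties":{"plan":{"type":"array"}},"required":["plan"]}

```bash
mkdir -p pics; ls; python3 - <<'E'
from rig import bot, imaging, recognise, masks_of, mark_of
import cv2
s=bot.read_state()
for k,v in s.items(): print(k,v)
print(bot.tip_extent)
for c in ("scene","top"):
    d=imaging.capture(c); cv2.imwrite(f"pics/{c}0.png",d["img"]); print(d["mtx"],d["pose"])
    for t in ("vessel","knob1","knob2","knob3","knob4","seat1"):
        print(c,t,[(r["conf"],r["at"]) for r in mark_of(c,t)[:5]])
E
```

```text
pics
time_s 0.0
joint_positions [ 6.09332942e+01  3.02794683e+01  8.21566632e+01 -4.72070465e-04
  6.76880728e+01 -1.02274651e+01]
qvel [ 0.05462211  0.01428015  0.05673105 -0.00524404 -0.0260327  -0.01689418]
tau [ 1.96472394e-05 -4.40039492e+01 -1.76595175e+01  6.32483256e-02
  5.80889569e-02 -1.73126941e-04]
position [0.20145429 0.59090899 0.23856466]
tcp_rot [[-9.46429140e-01  3.22909874e-01 -1.04650121e-03]
 [ 3.22911350e-01  9.46427312e-01 -1.89845469e-03]
 [ 3.77407557e-04 -2.13467996e-03 -9.99997650e-01]]
force [-0.96843715 -0.26745707  0.68903275]
moment [ 0.01800819 -0.01926623  0.04625532]
opening 1.0015701703625135
0.017
[[348.0992501    0.         260.78383324]
 [  0.         348.0992501  195.89338963]
 [  0.           0.           1.        ]] [[-0.70084415  0.55107506 -0.45291694  0.9609945 ]
 [ 0.7131777   0.55376891 -0.42978781  0.41892785]
 [ 0.01396598 -0.62422453 -0.78112015  0.91071526]
 [ 0.          0.          0.          1.        ]]
scene vessel [(0.75, [0.5686, -0.0005, 0.0059])]
scene knob1 [(0.77, [0.616, -0.0565, 0.1662]), (0.69, [0.5108, -0.0416, 0.1617
[... 844 characters left out ...]
 0.          0.          0.          1.        ]]
top vessel [(0.66, [0.573, 0.0028, -0.0016])]
top knob1 [(0.58, [0.5119, -0.0458, 0.1694]), (0.54, [0.6304, 0.0482, 0.1615]), (0.53, [0.5259, 0.0604, 0.1663]), (0.43, [0.6166, -0.057, 0.1639])]
top knob2 [(0.58, [0.5119, -0.0458, 0.1694]), (0.54, [0.6304, 0.0482, 0.1615]), (0.53, [0.5259, 0.0604, 0.1663]), (0.43, [0.6166, -0.057, 0.1639])]
top knob3 [(0.58, [0.5119, -0.0458, 0.1694]), (0.54, [0.6304, 0.0482, 0.1615]), (0.53, [0.5259, 0.0604, 0.1663]), (0.43, [0.6166, -0.057, 0.1639])]
top knob4 [(0.58, [0.5119, -0.0458, 0.1694]), (0.54, [0.6304, 0.0482, 0.1615]), (0.53, [0.5259, 0.0604, 0.1663]), (0.43, [0.6166, -0.057, 0.1639])]
top seat1 []
```

View pics/scene0.png

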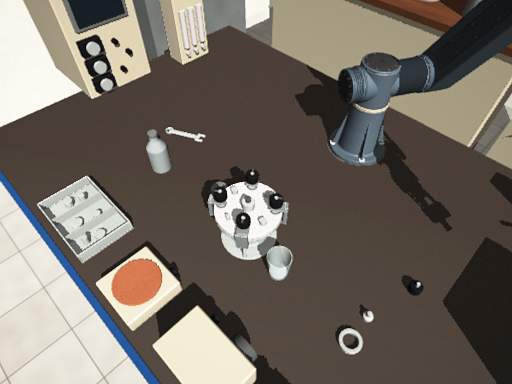

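View pics/top0.png

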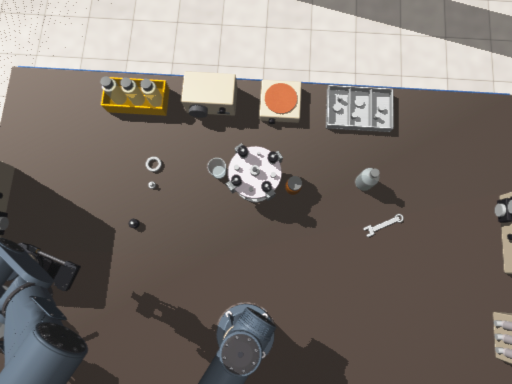

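Request:
send_rows --plan '[[[0.6,-0.98,0,0.75,-0.4],[0.6,-0.98,0,0.75,-0.4],[0.6,-0.98,0,0.75,-0.4],[0.6,-0.98,0,0.75,-0.4],[0.6,-0.98,0,0.75,-0.4],[0.6,-0.98,0,0.75,-0.4],[0.6,-0.98,0,0.75,-0.4],[0.6,-0.98,0,0.75,-0.4],[0.6,-0.98,0,0.75,-0.4],[0.6,-0.98,0,0.75,-0.4],[0.6,-0.98,0,0.75,-0.4],[0.6,-0.98,0,0.75,-0.4],[0.6,-0.98,0,0.75,-0.4],[0.6,-0.98,0,0.75,-0.4],[0.6,-0.98,0,0.75,-0.4],[0.6,-0.98,0,0.75,-0.4],[0.6,-0.98,0,0.75,-0.4],[0.6,-0.98,0,0.75,-0.4],[0,0,0,0,-0.4]]]'

```text
time_s: 2.6
position: [0.5291, 0.0588, 0.24]
tcp_rot: [[-0.525, -0.851, 0.004], [-0.851, 0.525, -0.002], [-0.001, -0.004, -1.0]]
force: [0.2, -0.4, 0.1]
opening: 0.699
```

```bash
cat > h.py <<'E'
from rig import bot, imaging, recognise, masks_of, mark_of
import numpy as np, cv2
def st(n=0):
    L=[bot.read_state()]
    for i in range(n):
        imaging.capture("top"); L.append(bot.read_state())
    for s in L:
        R=s["tcp_rot"]; yaw=np.degrees(np.arctan2(R[1][1],R[0][1]))
        print("t%.2f"%s["time_s"],"p",np.round(s["position"],4),"yaw %.2f"%yaw,"q6 %.1f"%s["joint_positions"][5],"F",np.round(s["force"],2),"M",np.round(s["moment"],3),"tau6 %.4f"%s["tau"][5],"op %.3f"%s["opening"])
E
python3 - <<'E'
from h import *
st(3)
d=imaging.capture("scene"); cv2.imwrite("pics/s1.png",d["img"])
for c in ("scene","top"):
    print([(r["conf"],r["at"]) for r in mark_of(c,"knob1")[:5]])
E
```

```text
t2.60 p [0.5291 0.0588 0.24  ] yaw 148.32 q6 -153.9 F [ 0.18 -0.39  0.11] M [0.136 0.125 0.025] tau6 -0.3945 op 0.699
t2.65 p [0.5271 0.0606 0.2397] yaw 148.29 q6 -153.8 F [-0.91  1.   -1.28] M [0.085 0.042 0.027] tau6 -0.1198 op 0.701
t2.70 p [0.5258 0.0618 0.2394] yaw 148.37 q6 -153.8 F [-0.18 -0.2  -0.25] M [0.079 0.051 0.063] tau6 -0.0287 op 0.698
t2.75 p [0.5251 0.0625 0.2394] yaw 148.45 q6 -153.8 F [-0.29 -0.12 -0.24] M [ 0.112  0.061 -0.009] tau6 -0.0032 op 0.699
[(0.79, [0.6296, 0.0465, 0.1665]), (0.68, [0.5258, 0.0591, 0.1705]), (0.61, [0.6163, -0.0648, 0.167])]
[(0.68, [0.6159, -0.0603, 0.1667]), (0.47, [0.5134, -0.0462, 0.1662])]
```

View pics/s1.png

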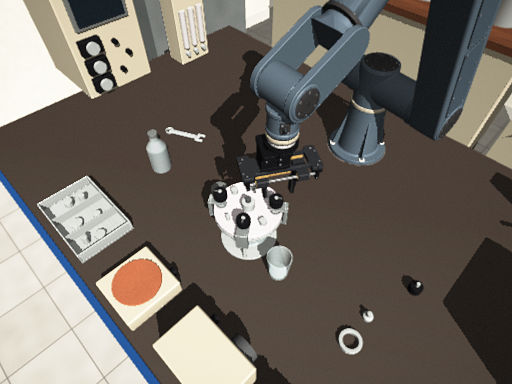

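Request:
send_rows --plan '[[[0,-0.05,-0.6,0,-0.4],[0,0,-0.6,0,-0.4],[0,0,-0.55,0,-0.4],[0,0,0,0,-0.2],[0,0,0,0,1],[0,0,0,0,1],[0,0,0,0,1],[0,0,0,0,1]]]'

```text
time_s: 3.7
position: [0.5259, 0.0612, 0.188]
tcp_rot: [[-0.523, -0.853, 0.001], [-0.853, 0.523, 0.001], [-0.001, -0.0, -1.0]]
force: [-0.7, 1.4, 3.9]
opening: 0.406
```

```bash
python3 - <<'E'
from h import *
st(2)
d=imaging.capture("scene"); cv2.imwrite("pics/s2.png",cv2.resize(d["img"][120:280,180:340],None,fx=3.5,fy=3.5))
E
```

```text
t3.70 p [0.5259 0.0612 0.188 ] yaw 148.50 q6 -154.0 F [-0.71  1.39  3.9 ] M [0.418 0.314 0.029] tau6 -0.0064 op 0.406
t3.75 p [0.5258 0.0612 0.188 ] yaw 148.50 q6 -154.0 F [-1.78  2.29  4.97] M [ 0.451  0.349 -0.026] tau6 -0.0065 op 0.406
t3.80 p [0.5258 0.0612 0.1879] yaw 148.50 q6 -154.0 F [-2.    1.73  6.36] M [0.478 0.431 0.02 ] tau6 -0.0064 op 0.405
```

View pics/s2.png

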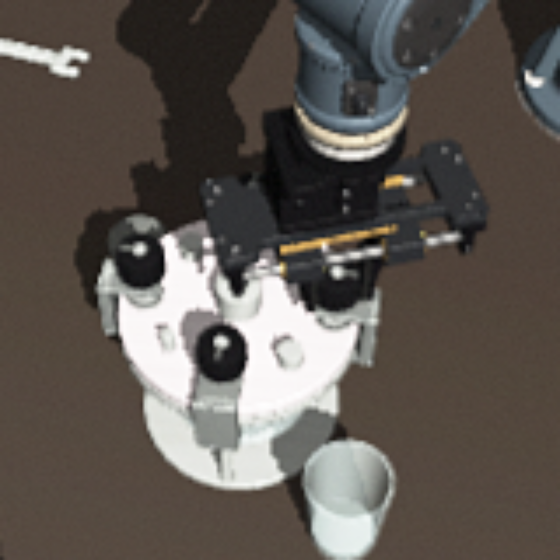

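Request:
send_rows --plan '[[[0,0,0,-0.7,1],[0,0,0,-0.7,1],[0,0,0,-0.6,1],[0,0,0,0,1]]]'

```text
time_s: 4.25
position: [0.526, 0.0611, 0.188]
tcp_rot: [[-0.682, -0.732, 0.001], [-0.732, 0.682, 0.0], [-0.001, -0.0, -1.0]]
force: [-1.3, 2.6, 6.8]
opening: 0.403
```

```bash
python3 - <<'E'
from h import *
st(3)
E
```

```text
t4.25 p [0.526  0.0611 0.188 ] yaw 137.03 q6 -142.5 F [-1.26  2.57  6.77] M [0.429 0.318 0.176] tau6 0.3661 op 0.403
t4.30 p [0.526  0.0612 0.188 ] yaw 137.08 q6 -142.6 F [-2.32  2.89  6.67] M [0.441 0.336 0.18 ] tau6 0.2207 op 0.405
t4.35 p [0.526  0.0612 0.188 ] yaw 137.09 q6 -142.6 F [-0.6   2.45  5.39] M [0.478 0.348 0.177] tau6 0.1866 op 0.407
t4.40 p [0.5259 0.0612 0.188 ] yaw 137.09 q6 -142.6 F [-1.94  2.19  6.41] M [0.448 0.425 0.147] tau6 0.1805 op 0.402
```

Request:
send_rows --plan '[[[0,0,0,-0.8,1],[0,0,0,-0.7,1],[0,0,0,0,1],[0,0,0,0,1]]]'

```text
time_s: 4.8
position: [0.526, 0.0611, 0.188]
tcp_rot: [[-0.783, -0.622, 0.001], [-0.622, 0.783, 0.0], [-0.001, -0.001, -1.0]]
force: [-1.8, 2.0, 5.3]
opening: 0.407
```

```bash
python3 - <<'E'
from h import *
st(1)
E
```

```text
t4.80 p [0.526  0.0611 0.188 ] yaw 128.49 q6 -134.0 F [-1.81  2.04  5.28] M [0.413 0.377 0.12 ] tau6 0.1849 op 0.407
t4.85 p [0.526  0.0611 0.188 ] yaw 128.49 q6 -134.0 F [-1.31  1.53  5.45] M [0.413 0.323 0.211] tau6 0.1780 op 0.406
```

Request:
send_rows --plan '[[[0,0,0,-0.8,1],[0,0,0,-0.7,1],[0,0,0,0,1],[0,0,0,0,1]]]'

```text
time_s: 5.25
position: [0.5261, 0.061, 0.188]
tcp_rot: [[-0.867, -0.499, 0.001], [-0.499, 0.867, 0.0], [-0.001, -0.001, -1.0]]
force: [-0.4, 1.4, 4.3]
opening: 0.407
```

```bash
python3 - <<'E'
from h import *
st(1)
E
```

```text
t5.25 p [0.5261 0.061  0.188 ] yaw 119.90 q6 -125.4 F [-0.45  1.37  4.32] M [0.364 0.324 0.197] tau6 0.1851 op 0.407
t5.30 p [0.5261 0.061  0.188 ] yaw 119.90 q6 -125.4 F [-1.68  1.51  5.58] M [0.35  0.244 0.194] tau6 0.1782 op 0.407
```

Request:
send_rows --plan '[[[0,0,0,-0.8,1],[0,0,0,-0.7,1],[0,0,0,0,1],[0,0,0,0,1]]]'

```text
time_s: 5.7
position: [0.5261, 0.0609, 0.188]
tcp_rot: [[-0.932, -0.363, 0.001], [-0.363, 0.932, -0.0], [-0.001, -0.001, -1.0]]
force: [-1.8, 1.3, 6.2]
opening: 0.411
```

```bash
python3 - <<'E'
from h import *
st(0)
E
```

```text
t5.70 p [0.5261 0.0609 0.188 ] yaw 111.31 q6 -116.8 F [-1.81  1.33  6.16] M [0.357 0.258 0.207] tau6 0.1853 op 0.411
```

Request:
send_rows --plan '[[[0,0,0,-0.8,1],[0,0,0,-0.7,1],[0,0,0,0,1],[0,0,0,0,1]]]'

```text
time_s: 6.1
position: [0.5262, 0.0608, 0.188]
tcp_rot: [[-0.975, -0.22, 0.001], [-0.22, 0.975, -0.0], [-0.001, -0.001, -1.0]]
force: [-1.2, 1.5, 5.8]
opening: 0.403
```

```bash
python3 - <<'E'
from h import *
st(0)
E
```

```text
t6.10 p [0.5262 0.0608 0.188 ] yaw 102.72 q6 -108.2 F [-1.22  1.46  5.78] M [0.247 0.266 0.169] tau6 0.1856 op 0.403
```

Request:
send_rows --plan '[[[0,0,0,-0.8,1],[0,0,0,-0.7,1],[0,0,0,0,1],[0,0,0,0,1]]]'

```text
time_s: 6.5
position: [0.5262, 0.0607, 0.188]
tcp_rot: [[-0.997, -0.072, 0.002], [-0.072, 0.997, -0.0], [-0.001, -0.001, -1.0]]
force: [-1.3, 1.1, 5.4]
opening: 0.405
```

```bash
python3 - <<'E'
from h import *
st(0)
E
```

```text
t6.50 p [0.5262 0.0607 0.188 ] yaw 94.13 q6 -99.6 F [-1.33  1.15  5.41] M [0.272 0.263 0.136] tau6 0.1859 op 0.405
```

Request:
send_rows --plan '[[[0,0,0,-0.8,1],[0,0,0,-0.7,1],[0,0,0,0,1],[0,0,0,0,1]]]'

```text
time_s: 6.9
position: [0.5262, 0.0606, 0.188]
tcp_rot: [[-0.997, 0.078, 0.001], [0.078, 0.997, -0.001], [-0.002, -0.0, -1.0]]
force: [-0.3, 0.9, 5.4]
opening: 0.407
```

```bash
python3 - <<'E'
from h import *
st(0)
E
```

```text
t6.90 p [0.5262 0.0606 0.188 ] yaw 85.54 q6 -91.0 F [-0.3   0.93  5.44] M [0.141 0.23  0.211] tau6 0.1901 op 0.407
```

Request:
send_rows --plan '[[[0,0,0,-0.8,1],[0,0,0,-0.7,1],[0,0,0,-0.8,1],[0,0,0,-0.7,1],[0,0,0,0,1],[0,0,0,0,1]]]'

```text
time_s: 7.5
position: [0.5262, 0.0604, 0.1881]
tcp_rot: [[-0.93, 0.369, 0.001], [0.369, 0.93, -0.001], [-0.002, -0.0, -1.0]]
force: [-1.5, 0.4, 6.0]
opening: 0.404
```

```bash
python3 - <<'E'
from h import *
st(0)
E
```

```text
t7.50 p [0.5262 0.0604 0.1881] yaw 68.37 q6 -73.8 F [-1.55  0.4   5.95] M [-0.017  0.282  0.273] tau6 0.2202 op 0.404
```

Request:
send_rows --plan '[[[0,0,0,0,-0.4],[0,0,0,0,-0.4],[0,0,0.8,0,-0.4],[0.2,-0.2,0.8,0,-0.4],[0.6,-0.8,0,0,-0.4],[0.6,-0.8,0,0,-0.4],[0.6,-0.8,0,0,-0.4],[0.6,-0.8,0,0,-0.4],[0.4,-0.6,0,0,-0.4],[0,0,-0.6,0,-0.4],[0,0,-0.6,0,-0.4],[0,0,-0.4,0,-0.4],[0,0,0,0,-0.2],[0,0,0,0,1],[0,0,0,0,1],[0,0,0,0,1]]]'

```text
time_s: 9.1
position: [0.6163, -0.0593, 0.1881]
tcp_rot: [[-0.929, 0.369, 0.002], [0.369, 0.929, -0.001], [-0.002, -0.0, -1.0]]
force: [-1.6, -4.9, 2.3]
opening: 0.424
```

```bash
python3 - <<'E'
from h import *
st(1)
E
```

```text
t9.10 p [ 0.6163 -0.0593  0.1881] yaw 68.32 q6 -84.1 F [-1.63 -4.89  2.3 ] M [-1.221  0.432  0.008] tau6 -0.0115 op 0.424
t9.15 p [ 0.6161 -0.0598  0.1881] yaw 68.34 q6 -84.1 F [-0.6  -2.2   1.22] M [-0.399  0.125  0.061] tau6 0.0060 op 0.406
```

Request:
send_rows --plan '[[[0,0,0,0,1],[0,0,0,-0.8,1],[0,0,0,-0.7,1],[0,0,0,-0.8,1],[0,0,0,-0.7,1],[0,0,0,0,1],[0,0,0,0,1]]]'

```text
time_s: 9.85
position: [0.616, -0.06, 0.188]
tcp_rot: [[-0.78, 0.626, 0.001], [0.626, 0.78, -0.002], [-0.002, -0.001, -1.0]]
force: [-2.3, -3.1, 6.0]
opening: 0.406
```

```bash
python3 - <<'E'
from h import *
st(0)
E
```

```text
t9.85 p [ 0.616 -0.06   0.188] yaw 51.22 q6 -67.0 F [-2.29 -3.09  6.04] M [-0.676  0.4    0.219] tau6 0.1765 op 0.406
```

Request:
send_rows --plan '[[[0,0,0,-0.8,1],[0,0,0,-0.7,1],[0,0,0,0,1],[0,0,0,0,1]]]'

```text
time_s: 10.25
position: [0.6159, -0.0601, 0.188]
tcp_rot: [[-0.677, 0.736, 0.001], [0.736, 0.677, -0.002], [-0.002, -0.001, -1.0]]
force: [-2.4, -3.7, 6.0]
opening: 0.408
```

```bash
python3 - <<'E'
from h import *
st(0)
E
```

```text
t10.25 p [ 0.6159 -0.0601  0.188 ] yaw 42.63 q6 -58.4 F [-2.44 -3.66  6.04] M [-0.665  0.451  0.15 ] tau6 0.1908 op 0.408
```

Request:
send_rows --plan '[[[0,0,0,-0.8,1],[0,0,0,0,1],[0,0,0,0,1]]]'

```text
time_s: 10.55
position: [0.6159, -0.0602, 0.188]
tcp_rot: [[-0.616, 0.788, 0.001], [0.788, 0.616, -0.002], [-0.002, -0.001, -1.0]]
force: [-2.2, -3.8, 6.2]
opening: 0.406
```

```bash
python3 - <<'E'
from h import *
st(1)
E
```

```text
t10.55 p [ 0.6159 -0.0602  0.188 ] yaw 38.05 q6 -53.9 F [-2.23 -3.8   6.23] M [-0.72   0.398  0.218] tau6 0.1907 op 0.406
t10.60 p [ 0.6159 -0.0602  0.188 ] yaw 38.05 q6 -53.9 F [-1.95 -3.57  5.33] M [-0.749  0.372  0.131] tau6 0.1830 op 0.408
```

Request:
send_rows --plan '[[[0,0,0,-0.8,1],[0,0,0,-0.7,1],[0,0,0,0,1],[0,0,0,0,1]]]'

```text
time_s: 11.0
position: [0.6158, -0.0602, 0.188]
tcp_rot: [[-0.492, 0.871, 0.0], [0.871, 0.492, -0.002], [-0.002, -0.001, -1.0]]
force: [-2.4, -4.4, 5.6]
opening: 0.406
```

```bash
python3 - <<'E'
from h import *
st(0)
E
```

```text
t11.00 p [ 0.6158 -0.0602  0.188 ] yaw 29.45 q6 -45.3 F [-2.43 -4.45  5.65] M [-0.782  0.45   0.19 ] tau6 0.1909 op 0.406
```

Request:
send_rows --plan '[[[0,0,0,-0.8,1],[0,0,0,-0.7,1],[0,0,0,0,1],[0,0,0,0,1]]]'

```text
time_s: 11.4
position: [0.6157, -0.0603, 0.188]
tcp_rot: [[-0.356, 0.934, 0.0], [0.934, 0.356, -0.002], [-0.002, -0.001, -1.0]]
force: [-2.4, -3.7, 6.5]
opening: 0.406
```

```bash
python3 - <<'E'
from h import *
st(0)
E
```

```text
t11.40 p [ 0.6157 -0.0603  0.188 ] yaw 20.86 q6 -36.7 F [-2.38 -3.71  6.48] M [-0.78   0.541  0.217] tau6 0.1908 op 0.406
```

Request:
send_rows --plan '[[[0,0,0,-0.8,1],[0,0,0,-0.7,1],[0,0,0,0,1],[0,0,0,0,1]]]'

```text
time_s: 11.8
position: [0.6155, -0.0603, 0.188]
tcp_rot: [[-0.213, 0.977, -0.0], [0.977, 0.213, -0.002], [-0.002, -0.001, -1.0]]
force: [-3.2, -3.6, 5.8]
opening: 0.407
```

```bash
python3 - <<'E'
from h import *
st(0)
E
```

```text
t11.80 p [ 0.6155 -0.0603  0.188 ] yaw 12.27 q6 -28.1 F [-3.18 -3.58  5.78] M [-0.766  0.57   0.199] tau6 0.1980 op 0.407
```

Request:
send_rows --plan '[[[0,0,0,-0.8,1],[0,0,0,-0.7,1],[0,0,0,0,1],[0,0,0,0,1]]]'

```text
time_s: 12.2
position: [0.6154, -0.0604, 0.1881]
tcp_rot: [[-0.064, 0.998, -0.0], [0.998, 0.064, -0.002], [-0.002, -0.001, -1.0]]
force: [-4.1, -4.4, 7.3]
opening: 0.404
```

```bash
python3 - <<'E'
from h import *
st(0)
E
```

```text
t12.20 p [ 0.6154 -0.0604  0.1881] yaw 3.68 q6 -19.5 F [-4.08 -4.38  7.27] M [-0.861  0.642  0.209] tau6 0.2114 op 0.404
```

Request:
send_rows --plan '[[[0,0,0,-0.7,1],[0,0,0,-0.7,1],[0,0,0,0,1],[0,0,0,0,1]]]'

```text
time_s: 12.6
position: [0.6153, -0.0604, 0.1881]
tcp_rot: [[0.076, 0.997, -0.001], [0.997, -0.076, -0.002], [-0.003, -0.001, -1.0]]
force: [-3.3, -3.9, 8.0]
opening: 0.409
```

```bash
python3 - <<'E'
from h import *
st(0)
E
```

```text
t12.60 p [ 0.6153 -0.0604  0.1881] yaw -4.33 q6 -11.5 F [-3.28 -3.92  7.97] M [-0.861  0.7    0.202] tau6 0.2276 op 0.409
```

Request:
send_rows --plan '[[[0,0,0,0,-0.4],[0,0,0,0,-0.4],[0,0,0.8,0,-0.4],[0,0.15,0.8,0,-0.4],[0.12,0.8,0,0,-0.4],[0.12,0.8,0,0,-0.4],[0.12,0.8,0,0,-0.4],[0.14,0.8,0,0,-0.4],[0,0.1,-0.6,0,-0.4],[0,0,-0.6,0,-0.4],[0,0,-0.4,0,-0.4],[0,0,0,0,-0.2],[0,0,0,0,1],[0,0,0,0,1],[0,0,0,0,1],[0,0,0,0,1]]]'

```text
time_s: 14.2
position: [0.6304, 0.0442, 0.188]
tcp_rot: [[0.078, 0.997, -0.0], [0.997, -0.078, -0.0], [-0.0, -0.0, -1.0]]
force: [-2.7, -0.0, 4.6]
opening: 0.406
```

```bash
python3 - <<'E'
from h import *
st(0)
E
```

```text
t14.20 p [0.6304 0.0442 0.188 ] yaw -4.47 q6 -1.6 F [-2.68 -0.04  4.64] M [-0.072  0.521  0.016] tau6 0.0032 op 0.406
```

Request:
send_rows --plan '[[[0,0,0,-0.8,1],[0,0,0,-0.7,1],[0,0,0,-0.8,1],[0,0,0,0,1],[0,0,0,0,1]]]'

```text
time_s: 14.7
position: [0.6301, 0.0442, 0.1879]
tcp_rot: [[0.301, 0.954, -0.001], [0.954, -0.301, -0.0], [-0.001, -0.001, -1.0]]
force: [-4.7, 0.0, 5.9]
opening: 0.402
```

```bash
python3 - <<'E'
from h import *
st(0)
E
```

```text
t14.70 p [0.6301 0.0442 0.1879] yaw -17.51 q6 11.4 F [-4.7   0.04  5.87] M [-0.179  0.784  0.154] tau6 0.1869 op 0.402
```

Request:
send_rows --plan '[[[0,0,0,-0.8,1],[0,0,0,-0.7,1],[0,0,0,0,1],[0,0,0,0,1]]]'

```text
time_s: 15.1
position: [0.63, 0.0443, 0.1879]
tcp_rot: [[0.44, 0.898, -0.001], [0.898, -0.44, -0.0], [-0.001, -0.001, -1.0]]
force: [-3.7, -0.4, 5.6]
opening: 0.407
```

```bash
python3 - <<'E'
from h import *
st(0)
E
```

```text
t15.10 p [0.63   0.0443 0.1879] yaw -26.10 q6 20.0 F [-3.75 -0.41  5.6 ] M [-0.032  0.817  0.232] tau6 0.1915 op 0.407
```

Request:
send_rows --plan '[[[0,0,0,-0.8,1],[0,0,0,-0.7,1],[0,0,0,0,1],[0,0,0,0,1]]]'

```text
time_s: 15.5
position: [0.6298, 0.0444, 0.1879]
tcp_rot: [[0.569, 0.822, -0.002], [0.822, -0.569, -0.0], [-0.001, -0.001, -1.0]]
force: [-4.6, -0.3, 5.9]
opening: 0.407
```

```bash
python3 - <<'E'
from h import *
st(0)
E
```

```text
t15.50 p [0.6298 0.0444 0.1879] yaw -34.70 q6 28.6 F [-4.57 -0.29  5.86] M [-0.039  0.896  0.196] tau6 0.1915 op 0.407
```

Request:
send_rows --plan '[[[0,0,0,-0.8,1],[0,0,0,-0.7,1],[0,0,0,0,1],[0,0,0,0,1]]]'

```text
time_s: 15.9
position: [0.6297, 0.0445, 0.1879]
tcp_rot: [[0.686, 0.728, -0.002], [0.728, -0.686, 0.0], [-0.001, -0.002, -1.0]]
force: [-5.7, 0.2, 6.2]
opening: 0.404
```

```bash
python3 - <<'E'
from h import *
st(0)
E
```

```text
t15.90 p [0.6297 0.0445 0.1879] yaw -43.29 q6 37.2 F [-5.73  0.19  6.17] M [0.002 0.996 0.189] tau6 0.1937 op 0.404
```

Request:
send_rows --plan '[[[0,0,0,-0.8,1],[0,0,0,-0.7,1],[0,0,0,0,1],[0,0,0,0,1]]]'

```text
time_s: 16.3
position: [0.6296, 0.0446, 0.1879]
tcp_rot: [[0.787, 0.617, -0.002], [0.617, -0.787, 0.0], [-0.002, -0.002, -1.0]]
force: [-5.1, 0.2, 6.4]
opening: 0.406
```

```bash
python3 - <<'E'
from h import *
st(0)
E
```

```text
t16.30 p [0.6296 0.0446 0.1879] yaw -51.88 q6 45.8 F [-5.1   0.2   6.37] M [0.071 0.997 0.154] tau6 0.2046 op 0.406
```

Request:
send_rows --plan '[[[0,0,0,-0.8,1],[0,0,0,-0.8,1],[0,0,0,0,1],[0,0,0,0,1]]]'

```text
time_s: 16.7
position: [0.6294, 0.0448, 0.188]
tcp_rot: [[0.875, 0.484, -0.003], [0.484, -0.875, 0.001], [-0.002, -0.002, -1.0]]
force: [-5.6, 0.1, 7.4]
opening: 0.404
```

```bash
python3 - <<'E'
from h import *
st(0)
E
```

```text
t16.70 p [0.6294 0.0448 0.188 ] yaw -61.05 q6 55.0 F [-5.57  0.14  7.44] M [0.158 1.01  0.224] tau6 0.2213 op 0.404
```

Request:
send_rows --plan '[[[0,0,0,-0.5,1],[0,0,0,0,1],[0,0,0,0,1],[0,0,0,0,-0.4],[0,0,0,0,-0.4],[0,0,0.8,0,-0.4],[-0.2,-0.15,0.8,0.9,-0.4],[-0.8,-0.6,0,0.9,-0.4],[-0.8,-0.6,0,0.9,-0.4],[-0.8,-0.6,0,0.9,-0.4],[-0.8,-0.6,0,0.9,-0.4],[-0.55,-0.4,0,0.8,-0.4],[0,0,-0.6,0,-0.4],[0,0,-0.6,0,-0.4],[0,0,-0.4,0,-0.4],[0,0,0,0,-0.2],[0,0,0,0,1],[0,0,0,0,1],[0,0,0,0,1],[0,0,0,0,1]]]'

```text
time_s: 18.7
position: [0.5111, -0.0432, 0.1875]
tcp_rot: [[0.555, 0.832, -0.002], [0.832, -0.555, 0.002], [0.0, -0.003, -1.0]]
force: [-3.1, 2.0, 4.3]
opening: 0.407
```

```bash
python3 - <<'E'
from h import *
st(0)
E
```

```text
t18.70 p [ 0.5111 -0.0432  0.1875] yaw -33.69 q6 16.3 F [-3.11  1.98  4.32] M [ 0.453  0.736 -0.035] tau6 -0.0261 op 0.407
```

Request:
send_rows --plan '[[[0,0,0,-0.8,1],[0,0,0,-0.7,1],[0,0,0,-0.8,1],[0,0,0,0,1],[0,0,0,0,1]]]'

```text
time_s: 19.2
position: [0.5114, -0.0434, 0.1875]
tcp_rot: [[0.728, 0.685, -0.002], [0.685, -0.728, 0.001], [-0.0, -0.002, -1.0]]
force: [-4.5, 3.2, 5.5]
opening: 0.411
```

```bash
python3 - <<'E'
from h import *
st(0)
E
```

```text
t19.20 p [ 0.5114 -0.0434  0.1875] yaw -46.73 q6 29.3 F [-4.5   3.23  5.48] M [0.602 0.872 0.171] tau6 0.1773 op 0.411
```

Request:
send_rows --plan '[[[0,0,0,-0.8,1],[0,0,0,-0.7,1],[0,0,0,0,1],[0,0,0,0,1]]]'

```text
time_s: 19.6
position: [0.5115, -0.0435, 0.1875]
tcp_rot: [[0.822, 0.569, -0.001], [0.569, -0.822, 0.001], [-0.001, -0.002, -1.0]]
force: [-3.8, 2.9, 5.4]
opening: 0.407
```

```bash
python3 - <<'E'
from h import *
st(0)
E
```

```text
t19.60 p [ 0.5115 -0.0435  0.1875] yaw -55.32 q6 37.9 F [-3.82  2.88  5.36] M [0.547 0.787 0.157] tau6 0.1804 op 0.407
```

Request:
send_rows --plan '[[[0,0,0,-0.8,1],[0,0,0,-0.7,1],[0,0,0,0,1],[0,0,0,0,1]]]'

```text
time_s: 20.0
position: [0.5116, -0.0437, 0.1875]
tcp_rot: [[0.898, 0.44, -0.001], [0.44, -0.898, 0.001], [-0.001, -0.001, -1.0]]
force: [-3.0, 2.6, 5.2]
opening: 0.403
```

```bash
python3 - <<'E'
from h import *
st(0)
E
```

```text
t20.00 p [ 0.5116 -0.0437  0.1875] yaw -63.91 q6 46.5 F [-3.04  2.58  5.24] M [0.456 0.784 0.227] tau6 0.1816 op 0.403
```

Request:
send_rows --plan '[[[0,0,0,-0.8,1],[0,0,0,-0.7,1],[0,0,0,0,1],[0,0,0,0,1]]]'

```text
time_s: 20.4
position: [0.5117, -0.0439, 0.1875]
tcp_rot: [[0.954, 0.301, -0.001], [0.301, -0.954, 0.0], [-0.001, -0.001, -1.0]]
force: [-3.6, 1.6, 5.4]
opening: 0.409
```

```bash
python3 - <<'E'
from h import *
st(0)
E
```

```text
t20.40 p [ 0.5117 -0.0439  0.1875] yaw -72.50 q6 55.1 F [-3.63  1.61  5.39] M [0.424 0.78  0.164] tau6 0.1837 op 0.409
```

Request:
send_rows --plan '[[[0,0,0,-0.8,1],[0,0,0,-0.7,1],[0,0,0,0,1],[0,0,0,0,1]]]'

```text
time_s: 20.8
position: [0.5118, -0.0441, 0.1876]
tcp_rot: [[0.988, 0.155, -0.001], [0.155, -0.988, -0.0], [-0.001, 0.0, -1.0]]
force: [-3.8, 1.5, 5.0]
opening: 0.404
```

```bash
python3 - <<'E'
from h import *
st(0)
E
```

```text
t20.80 p [ 0.5118 -0.0441  0.1876] yaw -81.09 q6 63.7 F [-3.79  1.53  5.03] M [0.317 0.806 0.189] tau6 0.1944 op 0.404
```

Request:
send_rows --plan '[[[0,0,0,-0.8,1],[0,0,0,-0.7,1],[0,0,0,0,1],[0,0,0,0,1]]]'

```text
time_s: 21.2
position: [0.5118, -0.0443, 0.1876]
tcp_rot: [[1.0, 0.006, -0.001], [0.006, -1.0, -0.001], [-0.001, 0.001, -1.0]]
force: [-3.0, 1.0, 5.2]
opening: 0.408
```

```bash
python3 - <<'E'
from h import *
st(0)
E
```

```text
t21.20 p [ 0.5118 -0.0443  0.1876] yaw -89.67 q6 72.3 F [-2.97  0.99  5.2 ] M [0.277 0.74  0.208] tau6 0.2121 op 0.408
```

Request:
send_rows --plan '[[[0,0,0,-0.8,1],[0,0,0,0,1],[0,0,0,0,1]]]'

```text
time_s: 21.5
position: [0.5118, -0.0444, 0.1876]
tcp_rot: [[0.997, -0.074, -0.001], [-0.074, -0.997, -0.001], [-0.001, 0.001, -1.0]]
force: [-4.7, 0.6, 5.5]
opening: 0.405
```

```bash
python3 - <<'E'
from h import *
st(0)
E
```

```text
t21.50 p [ 0.5118 -0.0444  0.1876] yaw -94.25 q6 76.9 F [-4.72  0.57  5.53] M [0.264 0.747 0.26 ] tau6 0.2223 op 0.405
```

Request:
send_rows --plan '[[[0,0,0,0,1],[0,0,0,0,1],[0,0,0,-0.8,1],[0,0,0,-0.8,1],[0,0,0,-0.8,1],[0,0,0,-0.8,1],[0,0,0,-0.8,1],[0,0,0,-0.7,1],[0,0,0,0,1],[0,0,0,0,1]]]'

```text
time_s: 22.5
position: [0.5116, -0.045, 0.1878]
tcp_rot: [[0.856, -0.517, -0.001], [-0.517, -0.856, -0.002], [0.0, 0.002, -1.0]]
force: [-5.2, -1.5, 6.8]
opening: 0.405
```

```bash
python3 - <<'E'
from h import *
st(0)
E
```

```text
t22.50 p [ 0.5116 -0.045   0.1878] yaw -121.13 q6 103.8 F [-5.16 -1.48  6.83] M [-0.033  0.94   0.276] tau6 0.3023 op 0.405
```

Request:
send_rows --plan '[[[0,0,0,-0.8,1],[0,0,0,-0.7,1],[0,0,0,0,1],[0,0,0,0,1]]]'

```text
time_s: 22.9
position: [0.5115, -0.0452, 0.1878]
tcp_rot: [[0.769, -0.639, -0.001], [-0.639, -0.769, -0.002], [0.001, 0.003, -1.0]]
force: [-6.3, -1.9, 6.7]
opening: 0.405
```

```bash
python3 - <<'E'
from h import *
st(3)
E
```

```text
t22.90 p [ 0.5115 -0.0452  0.1878] yaw -129.71 q6 112.4 F [-6.26 -1.87  6.67] M [-0.126  0.931  0.276] tau6 0.3305 op 0.405
t22.95 p [ 0.5115 -0.0451  0.1878] yaw -129.71 q6 112.4 F [-5.3  -2.85  6.27] M [-0.155  1.002  0.344] tau6 0.2950 op 0.409
t23.00 p [ 0.5115 -0.0452  0.1878] yaw -129.72 q6 112.4 F [-5.31 -2.75  6.84] M [-0.094  0.965  0.237] tau6 0.2938 op 0.405
t23.05 p [ 0.5115 -0.0451  0.1878] yaw -129.72 q6 112.4 F [-4.03 -1.59  7.88] M [-0.112  0.935  0.29 ] tau6 0.2948 op 0.406
```

Request:
send_rows --plan '[[[0,0,0,-0.8,1],[0,0,0,0,1],[0,0,0,0,1],[0,0,0,0,-0.4],[0,0,0,0,-0.4],[0,0,0.8,0.9,-0.4],[0.2,0.15,0.8,0.9,-0.4],[0.8,0.6,0,0.9,-0.4],[0.8,0.6,0,0.9,-0.4],[0.8,0.6,0,0.9,-0.4],[0.8,0.6,0,0.9,-0.4],[0.52,0.38,0,0.9,-0.4],[0,0,-0.6,0.9,-0.4],[0,0,-0.6,0.9,-0.4],[0,0,-0.4,0,-0.4],[0,0,0,0,-0.2],[0,0,0,0,1],[0,0,0,0,1],[0,0,0,0,1],[0,0,0,0,1]]]'

```text
time_s: 25.05
position: [0.6304, 0.0453, 0.1881]
tcp_rot: [[0.999, 0.032, 0.002], [0.032, -0.999, 0.003], [0.002, -0.003, -1.0]]
force: [0.3, 4.7, 0.8]
opening: 0.402
```

```bash
python3 - <<'E'
from h import *
st(1)
E
```

```text
t25.05 p [0.6304 0.0453 0.1881] yaw -88.18 q6 82.0 F [0.31 4.74 0.76] M [0.765 0.06  0.   ] tau6 -0.0080 op 0.402
t25.10 p [0.6305 0.0453 0.1881] yaw -88.17 q6 82.0 F [0.27 5.66 1.74] M [0.829 0.108 0.002] tau6 -0.0056 op 0.408
```

Request:
send_rows --plan '[[[0,0,0,-0.8,1],[0,0,0,-0.8,1],[0,0,0,-0.8,1],[0,0,0,-0.8,1],[0,0,0,-0.8,1],[0,0,0,-0.8,1],[0,0,0,-0.8,1],[0,0,0,-0.4,1],[0,0,0,0,1],[0,0,0,0,1],[0,0,0,0,1],[0,0,0,0,1]]]'

```text
time_s: 26.3
position: [0.6304, 0.0453, 0.1883]
tcp_rot: [[0.844, -0.537, 0.002], [-0.537, -0.844, 0.002], [0.001, -0.003, -1.0]]
force: [0.8, 5.3, 3.1]
opening: 0.404
```

```bash
python3 - <<'E'
from h import *
st(0)
E
```

```text
t26.30 p [0.6304 0.0453 0.1883] yaw -122.45 q6 116.3 F [0.81 5.34 3.07] M [0.863 0.216 0.326] tau6 0.3009 op 0.404
```

Request:
send_rows --plan '[[[0,0,0,-0.6,1],[0,0,0,-0.6,1],[0,0,0,0,1],[0,0,0,0,1],[0,0,0,0,1],[0,0,0,0,1]]]'

```text
time_s: 26.9
position: [0.6305, 0.0452, 0.1883]
tcp_rot: [[0.774, -0.634, 0.002], [-0.634, -0.774, 0.002], [0.0, -0.003, -1.0]]
force: [-0.3, 5.0, 2.2]
opening: 0.407
```

```bash
python3 - <<'E'
from h import *
st(0)
E
```

```text
t26.90 p [0.6305 0.0452 0.1883] yaw -129.32 q6 123.2 F [-0.26  5.02  2.16] M [0.88  0.179 0.371] tau6 0.3219 op 0.407
```

Request:
send_rows --plan '[[[0,0,0,0,-0.4],[0,0,0,0,-0.4],[0,0,0.8,0.9,-0.4],[-0.2,0.05,0.8,0.9,-0.4],[-0.9,0.14,0,0.9,-0.4],[-0.9,0.14,0,0.9,-0.4],[-0.9,0.14,0,0.9,-0.4],[-0.57,0.07,0,0.9,-0.4],[0,0,-0.6,0.9,-0.4],[0,0,-0.6,0.9,-0.4],[0,0,-0.4,0,-0.4],[0,0,0,0,-0.2],[0,0,0,0,1],[0,0,0,0,1],[0,0,0,0,1],[0,0,0,0,1]]]'

```text
time_s: 28.5
position: [0.5264, 0.0606, 0.1878]
tcp_rot: [[0.999, 0.032, 0.002], [0.032, -0.999, 0.001], [0.002, -0.001, -1.0]]
force: [0.5, 2.8, 2.0]
opening: 0.408
```

```bash
python3 - <<'E'
from h import *
st(1)
E
```

```text
t28.50 p [0.5264 0.0606 0.1878] yaw -88.17 q6 82.5 F [0.45 2.79 2.  ] M [ 0.461  0.075 -0.014] tau6 -0.0038 op 0.408
t28.55 p [0.5263 0.0606 0.1878] yaw -88.16 q6 82.5 F [0.57 3.64 2.39] M [ 0.528  0.069 -0.037] tau6 -0.0047 op 0.406
```

Request:
send_rows --plan '[[[0,0,0,-0.8,1],[0,0,0,-0.8,1],[0,0,0,-0.8,1],[0,0,0,-0.8,1],[0,0,0,-0.8,1],[0,0,0,-0.8,1],[0,0,0,-0.8,1],[0,0,0,-0.4,1],[0,0,0,0,1],[0,0,0,0,1],[0,0,0,0,1],[0,0,0,0,1]]]'

```text
time_s: 29.75
position: [0.5262, 0.0601, 0.1879]
tcp_rot: [[0.844, -0.536, 0.002], [-0.536, -0.844, -0.0], [0.001, -0.001, -1.0]]
force: [-0.7, 2.9, 6.2]
opening: 0.407
```

```bash
python3 - <<'E'
from h import *
st(0)
E
```

```text
t29.75 p [0.5262 0.0601 0.1879] yaw -122.39 q6 116.8 F [-0.73  2.92  6.25] M [0.361 0.232 0.306] tau6 0.3024 op 0.407
```

Request:
send_rows --plan '[[[0,0,0,-0.7,1],[0,0,0,-0.6,1],[0,0,0,0,1],[0,0,0,0,1],[0,0,0,0,1],[0,0,0,0,1]]]'

```text
time_s: 30.35
position: [0.5261, 0.06, 0.1879]
tcp_rot: [[0.768, -0.641, 0.001], [-0.641, -0.768, -0.0], [0.001, -0.001, -1.0]]
force: [-1.4, 2.3, 4.8]
opening: 0.409
```

```bash
python3 - <<'E'
from h import *
st(0)
E
```

```text
t30.35 p [0.5261 0.06   0.1879] yaw -129.83 q6 124.3 F [-1.44  2.25  4.79] M [0.357 0.363 0.276] tau6 0.3172 op 0.409
```

Request:
send_rows --plan '[[[0,0,0,0,-0.4],[0,0,0,0,-0.4],[0,0,0.8,0.9,-0.4],[0.2,-0.2,0.8,0.9,-0.4],[0.6,-0.8,0,0.9,-0.4],[0.6,-0.8,0,0.9,-0.4],[0.6,-0.8,0,0.9,-0.4],[0.6,-0.8,0,0.9,-0.4],[0.39,-0.6,0,0.9,-0.4],[0,0,-0.6,0.9,-0.4],[0,0,-0.6,0.9,-0.4],[0,0,-0.4,0,-0.4],[0,0,0,0,-0.2],[0,0,0,0,1],[0,0,0,0,1],[0,0,0,0,1],[0,0,0,0,1]]]'

```text
time_s: 32.05
position: [0.616, -0.0595, 0.1881]
tcp_rot: [[0.994, 0.112, 0.002], [0.112, -0.994, 0.001], [0.002, -0.0, -1.0]]
force: [-0.2, 1.5, 2.6]
opening: 0.402
```

```bash
python3 - <<'E'
from h import *
st(1)
E
```

```text
t32.05 p [ 0.616  -0.0595  0.1881] yaw -83.55 q6 67.6 F [-0.16  1.5   2.64] M [0.295 0.129 0.018] tau6 0.0014 op 0.402
t32.10 p [ 0.6159 -0.0595  0.188 ] yaw -83.55 q6 67.6 F [1.03 1.83 1.96] M [0.314 0.206 0.016] tau6 -0.0001 op 0.404
```

Request:
send_rows --plan '[[[0,0,0,-0.8,1],[0,0,0,-0.8,1],[0,0,0,-0.8,1],[0,0,0,-0.8,1],[0,0,0,-0.8,1],[0,0,0,-0.8,1],[0,0,0,-0.8,1],[0,0,0,-0.4,1],[0,0,0,0,1],[0,0,0,0,1],[0,0,0,0,1],[0,0,0,0,1]]]'

```text
time_s: 33.3
position: [0.6159, -0.0599, 0.1882]
tcp_rot: [[0.885, -0.466, 0.001], [-0.466, -0.885, -0.0], [0.001, -0.0, -1.0]]
force: [-0.7, 1.7, 6.0]
opening: 0.405
```

```bash
python3 - <<'E'
from h import *
st(0)
E
```

```text
t33.30 p [ 0.6159 -0.0599  0.1882] yaw -117.80 q6 101.9 F [-0.66  1.7   5.99] M [0.25  0.416 0.313] tau6 0.3050 op 0.405
```

Request:
send_rows --plan '[[[0,0,0,-0.6,1],[0,0,0,-0.6,1],[0,0,0,0,1],[0,0,0,0,1],[0,0,0,0,1],[0,0,0,0,1]]]'

```text
time_s: 33.9
position: [0.6158, -0.06, 0.1883]
tcp_rot: [[0.822, -0.569, 0.001], [-0.569, -0.822, -0.001], [0.001, -0.0, -1.0]]
force: [-1.0, 2.0, 5.8]
opening: 0.409
```

```bash
python3 - <<'E'
from h import *
st(0)
E
```

```text
t33.90 p [ 0.6158 -0.06    0.1883] yaw -124.67 q6 108.8 F [-1.04  2.04  5.8 ] M [0.292 0.379 0.337] tau6 0.3236 op 0.409
```

Request:
send_rows --plan '[[[0,0,0,0,-0.4],[0,0,0,0,-0.4],[0,0,0.6,0,-0.4],[0,0,0.8,0,-0.4],[0,0,0.8,0,-0.4],[0,0,0.8,0,-0.4],[0,0,0,0,-0.4],[0,0,0,0,-0.4],[0,0,0,0,-0.4]]]'

```text
time_s: 34.8
position: [0.6145, -0.06, 0.2753]
tcp_rot: [[0.821, -0.571, -0.003], [-0.571, -0.821, 0.001], [-0.003, 0.001, -1.0]]
force: [0.1, -0.2, -0.1]
opening: 0.7
```

```bash
python3 - <<'E'
from h import *
st(0)
d=imaging.capture("scene"); cv2.imwrite("pics/s9.png",d["img"])
d=imaging.capture("top"); cv2.imwrite("pics/t9.png",d["img"])
E
```

```text
t34.80 p [ 0.6145 -0.06    0.2753] yaw -124.80 q6 108.9 F [ 0.14 -0.24 -0.1 ] M [ 0.001  0.153 -0.008] tau6 -0.0004 op 0.700
```

View pics/s9.png

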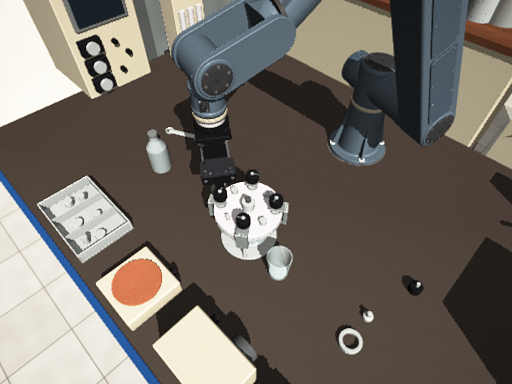

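View pics/t9.png

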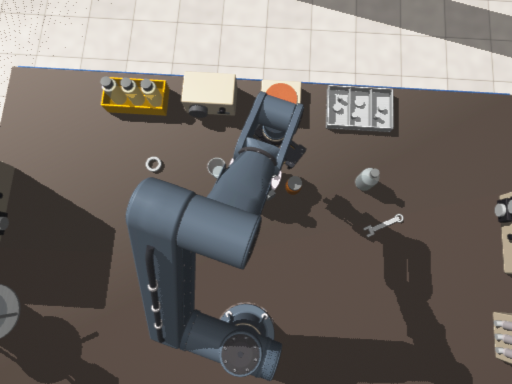

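The bystanders I can see have not moved: beaker at (279, 263), bottle at (158, 155) and collar at (350, 341) in the scene view, jar at (293, 185) in the top view. The gripper is open and clear above the knobs.

```bash
python3 -c "
from rig import bot
print(bot.hand_in())"
```

```text
the job is handed in; nothing more can be done
None
```

I tightened all four clamp knobs crosswise in two passes, let go of them, lifted clear and handed the job in at about 35 s of the 72 s. No verdict came back, so the forces below are my own estimates.

| Knob (world x, y in m) | Snug (N) | Firm, by torque (N) |
|---|---|---|
| near left (0.526, 0.061) | about 16 | about 62 |
| far right (0.616, -0.060) | about 17 | about 63 |
| far left (0.630, 0.045) | about 16 | about 65 |
| near right (0.512, -0.044) | about 17 | about 60 |

- **Order:** in the first pass I did near left, then far right opposite it, then far left and near right. The second pass went near right, far left, near left, far right. Near right went to firm in the same grasp, after a short pause with all four snug.
- **How I judged the force:** I used the wrist-joint torque above free turning, and checked it against the angle turned past the bite.
- **Disagreement:** the angle gave lower firm values where I worked it out, about 54 N for far left and 56 N for near right. All of these lie between 43 and 84 N.
- **Not measured:** the last 0.08 rad on near right (firm) and the last 0.05 rad on far left (snug) were turned without a torque reading afterwards, so those two values are extrapolated.
- **Last checks:** the tool force was about zero with the gripper open and lifted clear. In the final pictures the bystanders I could see stood where they began; the arm partly hid the wrench in one view, and the spare knob and port plug showed only in the other.

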